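# Lean a washed gel plate in the drying stand

## Task

Set the longer of the two grey gel plates to dry in the metal drying stand. First pull the stand's stop bar out by its black knob as far as it goes, while the plate is still in the white rack; then take the plate out and lean it, standing on its short end, against the stand's backrest with its foot against the stop bar, square to the backrest and centred on it. Ease it down gently rather than letting it drop or fall against the backrest, let go so that it stays still, and leave the shorter plate and everything else where they are.

Things in the scene. Friction and masses are not known exactly. Their poses are not given: they have to be found in the camera images.
- long_plate: The longer grey plastic gel plate, 8 mm thick (x), 100 mm wide (y), 190 mm long (z), about 0.2 kg, both faces alike. Origin at the centre of its lower short end, z towards the upper end. Starts upright in either slot of the rack; to be gripped across its thickness near the upper end.
- long_plate_top (a point): Centre of the upper short end of the long plate (190 mm from its origin along its z).
- short_plate: The shorter grey plate, 8 x 100 x 120 mm, axes and origin as for the long plate; it stands in the other slot and stays there.
- rack: White fixed block 126 (x) x 124 (y) x 36 mm high; origin at the centre of its underside, z up. Two slots open at the top, 30 mm deep, 10 mm (x) by 102 mm (y), at x = -35 and +35 mm. A plate in a slot stands 6 mm above the worktop, thickness along the rack's x (1 mm play each way).
- stand: Fixed aluminium drying stand, z up. Origin on the worktop under the middle of the backrest's front face. Backrest: x = 0 to +10 mm, 130 mm wide (y), top 122 mm above the worktop; ribs behind to x = +40. Floor in front, 10 mm thick, to x = -150 mm. With the stop fully out a plate leans 27 deg (0.47 rad) from vertical on the backrest's top edge, upper end towards +x.
- stop (a joint): How far the steel stop bar is drawn out from the backrest, along the stand's -x, in m: 0 parked to 0.045 fully out (hard end). It slides with about 2.5 N of friction and stays where it is left. At the start it is somewhere in 0 to 0.015.
- stop_face (a point): Middle of the lower edge of the stop bar's face towards the backrest, 10 mm above the worktop (floor height); axes as the stand's. It lies at the stand's x = -(19 mm + joint value). The steel bar is 100 mm wide (y), 10 mm thick and rises 24 mm above the floor.
- stop_knob (a point): Centre of the top of the black upright round knob on a stem, fixed to the stop bar: 20 mm diameter over its upper 40 mm, top 100 mm above the worktop, 57 mm in front (-x) of the bar's face; a flat tongue 16 mm above the worktop joins them. Axes as the stand's; pull towards -x.
- amber_bottle: Brown bottle with a white cap, 56 mm wide, 120 mm tall, standing by; origin at the centre of its underside. Leave alone.
- small_bottle: Small clear bottle, 40 mm wide, 85 mm tall, standing by; origin at the centre of its underside. Leave alone.
- timer: White bench timer 60 x 66 x 18 mm; origin at the centre of its underside. Leave alone.
- tip_box: Box of pipette tips with a clear lid, 83 x 123 x 75 mm; origin at the centre of its underside. Leave alone.

How it is judged:
By the outcome, as a careful person would: the job done as asked, in the order asked, and still so for the second after the job is handed in, with the robot touching nothing.
It also fails if it takes over 64 s, if anything falls off the work surface, if the arm or the gripper's body presses on something with over 40 N, if the wrist force passes 120 N, or if a joint passes its speed limit or range.

## Robot

A 6-joint arm with a two-finger parallel gripper is mounted at the origin on a cart in front of the work surface, level with it; the furniture and walls round the work are solid. World frame = base frame: x ahead of the robot, y to its left, z up, the work surface at z = 0. Lengths are in m, angles in rad, forces in N, time in s.
With the tool pointing down it reaches from about 0.375 to 0.975 m from the base axis. Payload 3.8 kg.
Tool frame: the origin (TCP) lies midway between the tips of the shut fingers; the grasp point (between the pads) lies 19 mm behind it; z points along the fingers, y is the line along which they close (so a half turn about z gives the same grasp; the last joint's range is limited). The gripper opens to 88 mm and grips with 3 to 60 N. Pads are 18 mm wide; open, the fingers measure 123 mm over their backs; the gripper's body (75 mm by 187 mm) begins 45 mm behind the grasp point.
Start: joints at [-0.037, 0.264, 1.604, -0, 1.274, -0.037], TCP at [0.675, -0, 0.239] pointing down, gripper open.
Joint ranges: [-2.63, 2.63], [-0.94, 2.18], [0.31, 2.57], [-1.31, 4.45], [0, 2.66], [-2.55, 2.55]. Speed limits (rad/s): [2.57, 2.57, 3.14, 3.14, 3.14, 3.14].

## Interface

Orientations are given as a rotation vector (axis times angle).
In Python, from cell import manip, inverse_kinematics, cams, order gives the robot as it stands. Calls block until the motion is done:
- manip.move_pose(position, orientation): joint-space move of the TCP to a pose.
- manip.move_linear(position, rate=0.15, rot=None): straight line of the TCP; rot=None keeps the orientation; rate is the mean speed in m/s.
- manip.set_joints(angles): joint-space move.
- manip.set_gripper(opening, force=None): finger opening in m; force is the grip in N (None keeps the last); returns when the fingers have stopped.
- manip.dwell(seconds).
- inverse_kinematics(position, orientation): joint angles nearest the present ones, or None.
- manip.state(): the state.
- cams.capture(name): name is "scene" or "side" or "wrist"; returns a dict with "image" (420x560x3 uint8, blue, green, red), "z_map" (420x560 float32, m along the optical axis (not along the pixel's ray), 0 where there is no reading), "intrinsics" (3x3 intrinsics, pixels), "position" and "orientation" of the camera in the world; the wrist camera has in their place "T_tool_cam" (4x4, takes a point from camera to tool coordinates, whose origin is the TCP and whose axes are the flange's). Camera axes: x right, y down, z forward; pixel columns grow to the right and rows downward; lengths in m; the calibration is good to about 2 mm. A picture is of the moment at which its call begins: read the wrist's pose just before it.
A pose or a line that the arm cannot do raises manip.IKError and nothing moves.
- order.close_job(): hands the job in; it is judged then, once.
The state is a dict: "clock": time; "joint_pos": joint angles; "joint_velocities": joint speeds; "tau": joint torques, N m; "tool_pos": TCP position; "tcp_rot": TCP orientation; "contact_force": force on the tool from outside, world axes, zero at the start; "moment": the same for the moment, N m; "gripper_width": finger opening in m; "grasp_force": force on a finger pad.
Only numpy, scipy, OpenCV 4.12 (cv2) and the standard library are available. Lean on these libraries where they do the work, as an engineer would, in place of code of your own. Each camera call takes 0.05 s, during which the arm holds its last target. There are 200 camera calls.

## Working session

There is one attempt and no reset: what is moved stays moved. The work goes in short steps, each a Python script; the robot and the scene stay as the last script left them, time stands still between calls to the robot, and variables do not carry over. Pictures are saved under pics/ and viewed, at most 10 in all, crops included, and the job is handed in when it is done.

```bash
ls; mkdir -p pics
cat > h.py <<'E'
import numpy as np, cv2
from scipy.spatial.transform import Rotation as R
from cell import manip, inverse_kinematics, cams, order
def cloud(c, T=None):
    K=np.array(c["intrinsics"]); z=c["z_map"]; v,u=np.mgrid[:z.shape[0],:z.shape[1]]
    p=np.stack([(u-K[0,2])/K[0,0]*z,(v-K[1,2])/K[1,1]*z,z],-1)
    if T is None:
        o=np.array(c["orientation"]); M=R.from_rotvec(o).as_matrix() if o.shape==(3,) else (o if o.shape==(3,3) else R.from_quat(o).as_matrix())
        w=p@M.T+np.array(c["position"])
    else: w=p@T[:3,:3].T+T[:3,3]
    w[z==0]=np.nan
    return w
def wrist():
    s=manip.state(); c=cams.capture("wrist")
    T=np.eye(4); T[:3,:3]=R.from_rotvec(s["tcp_rot"]).as_matrix(); T[:3,3]=s["tool_pos"]
    return c,cloud(c,T@np.array(c["T_tool_cam"]))
def top(yaw):  # tool down, finger closing line (tool y) at yaw about z from world y
    return (R.from_euler('z',yaw)*R.from_euler('x',np.pi)).as_rotvec()
E
python3 - <<'E'
from h import *
s=manip.state(); print(s["clock"],s["tool_pos"],s["tcp_rot"],s["contact_force"])
for n in ("scene","side"):
    c=cams.capture(n); cv2.imwrite(f"pics/{n}0.png",c["image"]); print(n,c["position"],c["orientation"]); w=cloud(c); np.save(f"{n}0.npy",w)
c,w=wrist(); cv2.imwrite("pics/wrist0.png",c["image"]); np.save("wrist0.npy",w); print(c["T_tool_cam"])
E
```

```text
pics
0.0 [6.74304930e-01 2.92771858e-05 2.37397851e-01] [-2.22026838 -2.22034241  0.00237173] [ 0.37946088 -0.70189712  0.51520975]
scene [-0.64826983 -0.85487327  0.80037913] [-1.82848268  0.98237904 -0.63633201]
side [0.17523219 1.03115785 0.59794351] [-0.34766461  2.43093066 -1.68776619]
[[ 8.18794580e-05 -9.66956966e-01 -2.54939639e-01  6.52241817e-02]
 [ 9.99999991e-01  5.17902488e-05  1.24737430e-04 -3.56969569e-04]
 [-1.07412340e-04 -2.54939647e-01  9.66956961e-01 -1.45369941e-01]
 [ 0.00000000e+00  0.00000000e+00  0.00000000e+00  1.00000000e+00]]
```

View pics/scene0.png

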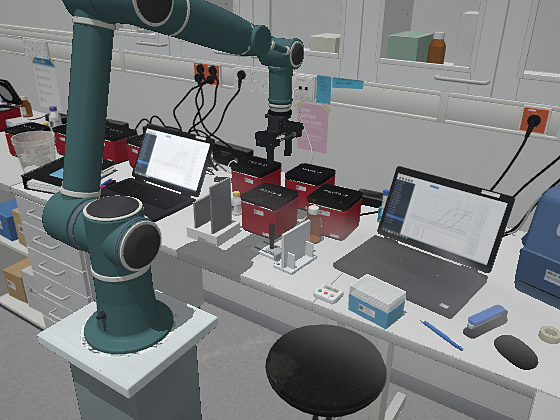

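View pics/side0.png

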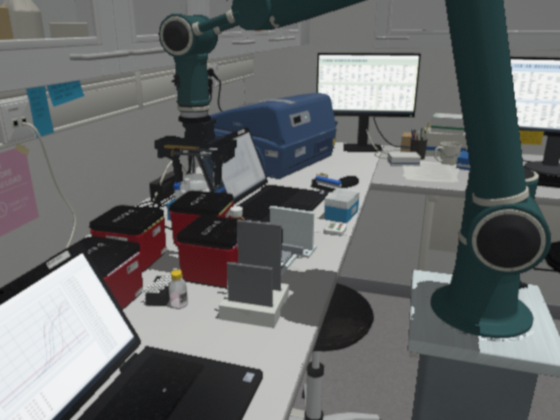

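Run:
```python
import numpy as np, cv2
# height map top view from both cams, 2 mm cells
H=np.zeros((500,500))
for n in("scene0","side0"):
    w=np.load(n+".npy").reshape(-1,3); w=w[~np.isnan(w[:,0])]
    w=w[(w[:,2]>-.05)&(w[:,2]<.3)]
    i=((1.1-w[:,0])/.002).astype(int); j=((.5-w[:,1])/.002).astype(int)
    m=(i>=0)&(i<500)&(j>=0)&(j<500); np.maximum.at(H,(i[m],j[m]),w[m,2])
im=cv2.applyColorMap(np.clip(H/.22*255,0,255).astype(np.uint8),cv2.COLORMAP_JET)
for k in range(0,500,50):
    cv2.putText(im,f"{1.1-k*.002:.1f}",(0,k+5),0,.35,(255,255,255)); cv2.putText(im,f"{.5-k*.002:.1f}",(k,495),0,.35,(255,255,255))
cv2.imwrite("pics/hm.png",im)
```

```text
(no output)
```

View pics/hm.png

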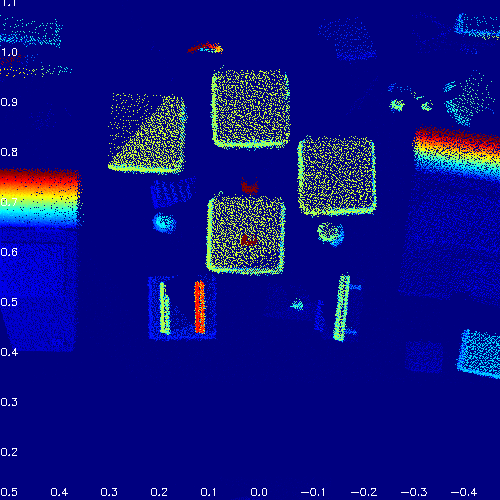

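The scene view shows the rack near (215,225) with the long plate nearer the stand, and the stand near (290,245) with its knob at (268,232). The height map puts the long plate around x 0.49, y 0.10. The knob is at about x 0.50, y -0.09, and the backrest at about y -0.18. I'll take closer wrist views next.

Run:
```python
from h import *
for k,(p) in enumerate([(.45,.10,.40),(.45,-.12,.36)]):
    best=None
    q=inverse_kinematics(p,top(0)); q2=inverse_kinematics(p,top(np.pi)); print(q,q2)
    manip.move_pose(p,top(np.pi if k>9 else 0)); manip.dwell(.3)
    c,w=wrist(); cv2.imwrite(f"pics/w{k+1}.png",c["image"]); np.save(f"w{k+1}.npy",w); print(manip.state()["clock"],manip.state()["joint_pos"])
a=cv2.imread("pics/w1.png");b=cv2.imread("pics/w2.png")
cv2.imwrite("pics/w12.png",cv2.resize(np.vstack([a,b])[:, :],(400,600)) if 0 else cv2.resize(np.hstack([a,b]),(800,300)))
# fits
for k in (1,2):
    w=np.load(f"w{k}.npy").reshape(-1,3); w=w[~np.isnan(w[:,0])]
    if k==1: regs={"long":(.42,.58,.06,.145,.16,.23),"short":(.42,.58,.14,.21,.10,.16),"rack":(.4,.58,.05,.24,.025,.045),"boxes":(.5,.7,-.05,.2,.09,.15)}
    else: regs={"back":(.4,.58,-.23,-.13,.108,.135),"knob":(.45,.55,-.12,-.06,.085,.115),"bar":(.4,.58,-.19,-.12,.026,.045),"floor":(.4,.58,-.23,-.02,.006,.014),"boxes":(.5,.7,-.1,.2,.09,.15)}
    for n,r in regs.items():
        m=np.all([(w[:,i]>r[2*i])&(w[:,i]<r[2*i+1]) for i in range(3)],0); q=w[m]
        if len(q)<10: print(n,len(q)); continue
        rc=cv2.minAreaRect(q[:,:2].astype(np.float32)*1000)
        print(n,len(q),"med",np.round(np.median(q,0),4),"zp",np.round(np.percentile(q[:,2],[5,95]),4),"rect",np.round(rc[0],1),np.round(rc[1],1),round(rc[2],2))
```

```text
[ 1.64626960e-01 -2.08060083e-01  1.79843414e+00 -4.44089210e-16
  1.55121859e+00  1.73542329e+00] [ 0.16462696 -0.20806008  1.79843414  0.          1.55121859 -1.40616937]
2.0583 [ 1.64387601e-01 -2.07381684e-01  1.79839591e+00 -1.49556831e-05
  1.55118207e+00  1.73528270e+00]
[-3.14092896e-01 -1.93722251e-01  1.85747259e+00 -4.44089210e-16
  1.47784231e+00  1.25670343e+00] [-0.3140929  -0.19372225  1.85747259  0.          1.47784231 -1.88488922]
3.3 [-3.12280127e-01 -1.93953953e-01  1.85722222e+00  1.04540459e-04
  1.47793050e+00  1.25683281e+00]
long 816 med [0.4887 0.1007 0.1953] zp [0.194  0.1965] rect [486.3 100.7] [99.4  8. ] 1.03
short 817 med [0.4878 0.1689 0.1248] zp [0.1043 0.1267] rect [485.3 170.8] [98.7  8.6] 1.1
rack 5762 med [0.4907 0.1313 0.0355] zp [0.0339 0.0371] rect [498.2 124.2] [148.7 149.9] 0.96
boxes 9822 med [0.5945 0.0179 0.1271] zp [0.1249 0.1288] rect [581.9  66. ] [108.5 249.3] 14.25
back 1284 med [ 0.4899 -0.1839  0.121 ] zp [0.1121 0.1225] rect [ 485.4 -184.5] [ 10.6 129.6] 84.02
knob 244 med [ 0.495  -0.0917  0.0992] zp [0.0972 0.1006] rect [495.3 -91.9] [19.2 19.1] 43.08
bar 762 med [ 0.4919 -0.1452  0.0328] zp [0.0295 0.0413] rect [ 488.7 -159.2] [ 41.8 127.3] 83.89
floor 5290 med [ 0.4962 -0.1329  0.0095] zp [0.0079 0.0116] rect [ 493.3 -119. ] [203.  130.7] 83.05
boxes 12989 med [0.5851 0.0168 0.127 ] zp [0.1102 0.1293] rect [566.1  38.3] [131.9 275.3] 0.14
```

View pics/w12.png

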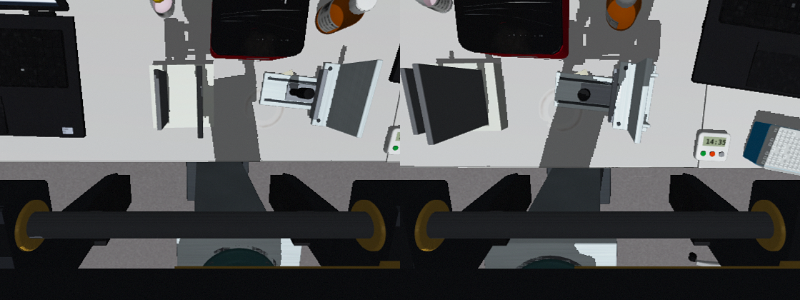

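The wrist views show the rack with the long plate's top edge facing the stand. They also show the stand with its knob at about (585,93) in the right frame. The measured heights agree with the text: 0.196, 0.122 and 0.099. The stop reads about 12 mm out, so I'll pull it next.

```bash
cat >> h.py <<'E'
YAW=np.deg2rad(-5.98); SO=np.array([.4859,-.1795,0]); SM=R.from_euler('z',YAW-np.pi/2).as_matrix()
def stand(x,y,z): return SO+SM@np.array([x,y,z])
def toolrot(tilt): # tool y = stand +x (tilted), tool z along plate -z ; plate upper end leaning to stand +x by tilt
    u=SM@[np.sin(tilt),0,np.cos(tilt)]; n=SM@[np.cos(tilt),0,-np.sin(tilt)]
    return R.from_matrix(np.stack([np.cross(n,-u),n,-u],1)).as_rotvec()
E
python3 - <<'E'
from h import *
k=np.array([.4953,-.0919,.069]); r=toolrot(0); print(r,top(YAW))
manip.set_gripper(.055)
manip.move_pose(k+[0,0,.09],r); manip.move_linear(k,rate=.12)
manip.set_gripper(.0,force=25)
s=manip.state(); f0=np.array(s["contact_force"]); print(s["clock"],s["gripper_width"],s["grasp_force"],f0)
d=SM@[-1,0,0]; p0=np.array(s["tool_pos"])
manip.move_linear(p0+d*.027,rate=.06)
x=.027
while x<.042:
    s=manip.state(); f=(np.array(s["contact_force"])-f0)@d
    print(round(x,4),round((np.array(s["tool_pos"])-p0)@d,4),round(f,2))
    if f<-14: break
    x+=.0015; manip.move_linear(p0+d*x,rate=.03)
manip.dwell(.2); s=manip.state(); print("end",(np.array(s["tool_pos"])-p0)@d,(np.array(s["contact_force"])-f0)@d,s["clock"])
E
```

```text
[ 3.13731586 -0.16387069  0.        ] [ 3.13731586e+00 -1.63870693e-01 -1.00341860e-17]
6.325 0.019317148321973447 25.000003217719495 [-0.10235083 -0.68574533  2.44443829]
0.027 0.0282 3.73
0.0285 0.0286 2.14
0.03 0.0297 -0.42
0.0315 0.0313 -1.39
0.033 0.0326 -5.08
0.0345 0.0327 -10.21
0.036 0.0328 -16.52
end 0.03281705228144022 -16.013983165945223 8.625
```

Run:
```python
from h import *
s=manip.state(); p=np.array(s["tool_pos"]); d=SM@[-1,0,0]
manip.move_linear(p,rate=.03); manip.set_gripper(.05)
manip.move_linear(p+[0,0,.1],rate=.2)
manip.move_pose((.45,-.06,.36),top(0)); manip.dwell(.2)
c,w=wrist(); cv2.imwrite("pics/w3.png",c["image"]); w=w.reshape(-1,3)
def sel(r):
    q=w[np.all([(w[:,i]>r[2*i])&(w[:,i]<r[2*i+1]) for i in range(3)],0)]; rc=cv2.minAreaRect(q[:,:2].astype(np.float32)*1000); return q,rc
for n,r in {"back":(.4,.58,-.23,-.13,.117,.135),"knob":(.45,.55,-.12,-.02,.085,.115),"long":(.42,.58,.06,.145,.16,.23)}.items():
    q,rc=sel(r); print(n,len(q),np.round(rc,2) if 0 else rc, np.median(q,0))
    L=(q[:,:3]-SO)@SM; print("  stand frame pct",np.round(np.percentile(L,[2,50,98],axis=0)*1000,1).tolist())
q,_=sel((.4,.58,-.19,-.05,.022,.045)); L=(q-SO)@SM
print(manip.state()["clock"], np.round(np.histogram(L[:,0],np.arange(-.1,.05,.005))[0]))
```

```text
back 1197 ((485.51806640625, -184.2725372314453), (10.805316925048828, 130.06399536132812), 84.08650970458984) [ 0.48990803 -0.18400674  0.12113915]
  stand frame pct [[-0.1, -61.2, 117.7], [4.1, 4.8, 121.1], [9.5, 62.4, 122.9]]
knob 242 ((498.87139892578125, -59.175315856933594), (19.019535064697266, 18.99962615966797), 44.2783317565918) [ 0.49844029 -0.05974774  0.09919417]
  stand frame pct [[-129.5, -8.7, 97.0], [-120.9, 0.2, 99.2], [-112.2, 9.0, 101.2]]
long 2994 ((486.4150085449219, 100.02658081054688), (99.82437896728516, 9.573819160461426), 1.0822211503982544) [0.48958786 0.09711305 0.18720446]
  stand frame pct [[-285.0, -75.2, 161.2], [-276.2, -25.3, 187.2], [-269.1, 19.4, 196.6]]
11.2083 [  0   0   0   0   0 293 286  48   0   0   0   0   0   0   0   0   0   0
   0 211 234   0   0   0   0   0   0   0   0   0]
```

Run:
```python
from h import *
g=np.array([.4864,.1007,.159]); r=top(np.deg2rad(1.05))
# feasibility of placing pose: tool TCP along plate 153
t=.47; u=np.array([np.sin(t),0,np.cos(t)]); o=np.array([-.0604,0,.0118])
for h in (0,.1,.17): print(inverse_kinematics(stand(*(o+u*.153+[0,0,h])),toolrot(t)), inverse_kinematics(stand(*(o+u*.153+[0,0,h])),toolrot(0)))
manip.set_gripper(.05)
manip.move_pose(g+[0,0,.08],r); manip.move_linear(g,rate=.12)
s=manip.state(); f0=np.array(s["contact_force"])
manip.set_gripper(0,force=35); manip.dwell(.2)
s=manip.state(); print(s["clock"],s["tool_pos"],s["gripper_width"],s["grasp_force"],np.array(s["contact_force"])-f0)
manip.move_linear(g+[0,0,.05],rate=.06); s=manip.state(); print(s["contact_force"],s["moment"],s["gripper_width"])
manip.move_linear(g+[0,0,.17],rate=.15); s=manip.state(); print(s["clock"],s["tool_pos"],np.array(s["contact_force"])-f0)
c=cams.capture("side"); cv2.imwrite("pics/side1.png",c["image"]); w=cloud(c).reshape(-1,3)
q=w[(w[:,0]>.42)&(w[:,0]<.55)&(w[:,1]>.08)&(w[:,1]<.125)&(w[:,2]>.05)&(w[:,2]<.32)]
print(len(q),np.percentile(q,[1,50,99],axis=0)*1000)
```

```text
[-0.67253493  0.19818163  1.93313043  0.40735201  1.29991978  0.83445216] [-0.41830851  0.04802593  2.026899    0.          1.06666773  1.2568585 ]
[-0.67253493  0.10481386  1.84234412  0.39379691  1.46957238  0.90743658] [-0.41830851 -0.03677135  1.91926172  0.          1.25910227  1.2568585 ]
[-0.67253493  0.06121679  1.75924555  0.39172287  1.58664393  0.95594454] [-0.41830851 -0.07214362  1.82516795  0.          1.38856832  1.2568585 ]
13.9833 [0.4864181  0.10067958 0.15907168] 0.008205004211688176 34.99884543009102 [-1.01957143  0.32785767  0.2509961 ]
[ 0.15344234 -0.25026826 -1.79335072] [ 0.06836159  0.09281708 -0.04045774] 0.007796699004941655
15.9167 [0.485761   0.10061774 0.32769154] [-1.08783592 -0.28532061 -2.52455484]
2939 [[435.54388705  99.46545983 175.27384998]
 [483.19325848 105.70107923 249.70517726]
 [534.12246393 109.81461796 318.91131653]]
```

```bash
cat >> h.py <<'E'
def place(fx,fz,tilt,L=.153,y=0.):
    """TCP position with the plate's front bottom corner at stand x=fx, lowest (back) corner at height fz"""
    n=np.array([np.cos(tilt),0,-np.sin(tilt)]); u=np.array([np.sin(tilt),0,np.cos(tilt)])
    o=np.array([fx,y,fz+.008*np.sin(tilt)])+.004*n
    return stand(*(o+L*u))
E
python3 - <<'E'
from h import *
t=.44
print(place(-.064,.01,.47))
p=manip.state()["tool_pos"]
manip.move_pose((np.array(p)+place(-.062,.17,0))/2*[1,1,0]+[0,0,.335],toolrot(0))
manip.move_pose(place(-.062,.16,t),toolrot(t))
manip.move_linear(place(-.062,.06,t),rate=.12)
manip.dwell(.3); s=manip.state(); print(s["clock"],s["tool_pos"],place(-.062,.06,t),s["contact_force"])
for n in("side","scene"):
    c=cams.capture(n); w=cloud(c); np.save(n+"2.npy",w); cv2.imwrite(f"pics/{n}2.png",c["image"])
    L=((w-SO)@SM).reshape(-1,3)
    m=(L[:,0]>-.085)&(L[:,0]<.06)&(abs(L[:,1])<.075)&(L[:,2]>.065)&(L[:,2]<.24)
    # distance to plate mid-plane in stand frame
    q=L[m]; nn=np.array([np.cos(t),0,-np.sin(t)]); uu=np.array([np.sin(t),0,np.cos(t)])
    o=np.array([-.062,0,.06+.008*np.sin(t)])+.004*nn
    a=(q-o)@uu; b=(q-o)@nn; k=(abs(b)<.008)&(a<.14)&(a>-.01)
    print(n,k.sum(),"n",np.round(np.percentile(b[k],[5,50,95])*1000,1),"y",np.round(np.percentile(q[k,1],[1,99])*1000,1),"a",np.round(a[k].min()*1000,1),
      "slope n/a, n/y",np.polyfit(a[k],b[k],1)[0],np.polyfit(q[k,1],b[k],1)[0])
a=[cv2.imread("pics/side2.png")[150:300,180:380],cv2.imread("pics/scene2.png")[160:310,200:400]]
cv2.imwrite("pics/c2.png",cv2.resize(np.hstack(a),(800,300),interpolation=cv2.INTER_CUBIC))
E
```

```text
[ 0.48497718 -0.18830967  0.14822149]
18.55 [ 0.48547316 -0.18654207  0.20075519] [ 0.48519284 -0.18625081  0.20013076] [-0.59125195  0.19427176 -1.59219339]
side 1680 n [-7.3 -4.   0.3] y [-49.5  48.9] a 0.5 slope n/a, n/y -0.0040250984971709055 -0.003979641491201448
scene 498 n [-0.1  4.9  6.7] y [-52.5  49.2] a 4.9 slope n/a, n/y -0.00040931359619569596 0.02328192533661662
```

View pics/c2.png

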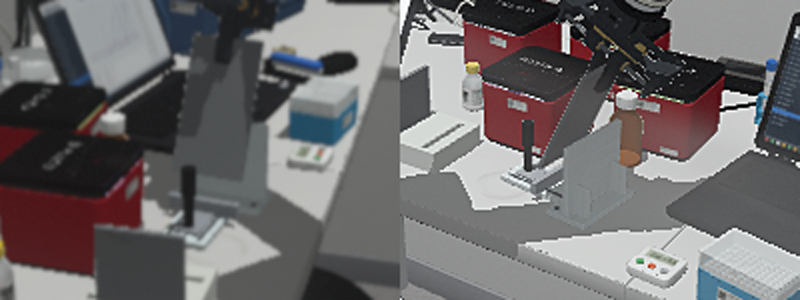

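The crop shows the gripped plate hovering tilted above the stand, between the knob and the backrest, within about 1 mm of plan. I'll lower it under force watch.

Run:
```python
from h import *
t=.44; F=lambda: np.array(manip.state()["contact_force"])
f0=F(); manip.move_linear(place(-.062,.016,t),rate=.08)
z=.016
while z>.004:
    manip.dwell(.1); f=SM.T@(F()-f0); print(round(z,4),np.round(f,2),manip.state()["tool_pos"][2])
    if np.linalg.norm(f)>3: break
    z-=.001; manip.move_linear(place(-.062,z,t),rate=.02)
print(manip.state()["clock"],manip.state()["gripper_width"])
```

```text
0.016 [-0.33 -0.53  0.89] 0.1566393049175704
0.015 [0.43 0.05 0.34] 0.1553693954619494
0.014 [0.4  0.12 0.2 ] 0.15409009623521275
0.013 [ 0.18 -0.62 -0.02] 0.15312828521341357
0.012 [-0.61 -0.15  0.77] 0.152124046405977
0.011 [-0.69  0.35  0.08] 0.15110215360091056
0.01 [-0.08  0.05  2.  ] 0.1502991021824166
0.009 [ 2.34 -1.25  7.32] 0.1499795582260263
21.9 0.007931570206869147
```

Run:
```python
from h import *
S=manip.state; zf=.0102
manip.move_linear(place(-.062,zf,.44),rate=.02); manip.dwell(.1); f0=np.array(S()["contact_force"])
def rep(*a): 
    manip.dwell(.1); f=SM.T@(np.array(S()["contact_force"])-f0); print(*a,np.round(f,2),np.round(S()["moment"],2)); return f
x=-.062
while x>-.0665:
    f=rep(round(x,4))
    if f[0]>3: break
    x-=.0005; manip.move_linear(place(x,zf,.44),rate=.02)
x+=.0003
t=.44
while t<.485:
    t+=.006; manip.move_linear(place(x,zf,t),rate=.015,rot=toolrot(t)); f=rep("tilt",round(t,3))
    if np.linalg.norm(f)>7: break
print(S()["clock"],S()["gripper_width"],x)
```

```text
-0.062 [ 0.91  1.   -0.5 ] [-0.31  0.17  0.01]
-0.0625 [0.54 0.47 0.39] [-0.42  0.2   0.01]
-0.063 [ 1.77 -0.4   1.89] [-0.52  0.27  0.01]
-0.0635 [ 2.03 -0.15  3.22] [-0.65  0.31  0.05]
-0.064 [3.47 0.4  4.13] [-0.67  0.3   0.11]
tilt 0.446 [1.08 0.47 0.65] [-0.32  0.04 -0.07]
tilt 0.452 [0.46 1.77 1.13] [-0.28  0.05 -0.03]
tilt 0.458 [ 0.37  1.55 -1.26] [-0.3   0.02 -0.07]
tilt 0.464 [-0.12  1.56 -1.37] [-0.28  0.01 -0.06]
tilt 0.47 [-0.31  0.9  -1.73] [-0.29 -0.02 -0.11]
tilt 0.476 [-2.35  2.42  0.16] [ 0.2   0.01 -0.02]
tilt 0.482 [-6.3   1.43  2.1 ] [ 0.61  0.   -0.01]
tilt 0.488 [-8.69  1.45  3.5 ] [ 0.91 -0.08  0.04]
26.55 0.007767469188712068 -0.0637
```

Run:
```python
from h import *
S=manip.state; zf=.0102; t=.473
manip.move_linear(place(-.0637,zf,t),rate=.015,rot=toolrot(t)); manip.dwell(.1)
for x in (-.0637,-.0642,-.0647,-.0652,-.0657):
    manip.move_linear(place(x,zf,t),rate=.02); manip.dwell(.1); f=SM.T@np.array(S()["contact_force"]); print(x,np.round(f,2), np.round(S()["tool_pos"],4)); 
    if f[0]>5: break
manip.move_linear(place(x+.0005,zf,t),rate=.02); manip.dwell(.1); print(SM.T@np.array(S()["contact_force"]))
for n in("side","scene"):
    c=cams.capture(n); cv2.imwrite(f"pics/{n}3.png",c["image"])
a=[cv2.imread("pics/side3.png")[160:270,230:340],cv2.imread("pics/scene3.png")[190:290,240:340]]
cv2.imwrite("pics/c3.png",np.hstack([cv2.resize(i,(400,400),interpolation=cv2.INTER_CUBIC) for i in a]))
print(S()["clock"])
```

```text
-0.0637 [-3.12  0.49  1.18] [ 0.4849 -0.1889  0.1482]
-0.0642 [-0.2   0.51  1.46] [ 0.4849 -0.1888  0.1482]
-0.0647 [ 2.16 -1.1   1.43] [ 0.485  -0.1885  0.1483]
-0.0652 [ 3.   -0.97  2.87] [ 0.4852 -0.1879  0.1485]
-0.0657 [ 4.7  -0.95  5.35] [ 0.4854 -0.1875  0.1486]
[ 4.11628081 -0.82703002  5.59473935]
29.15
```

View pics/c3.png

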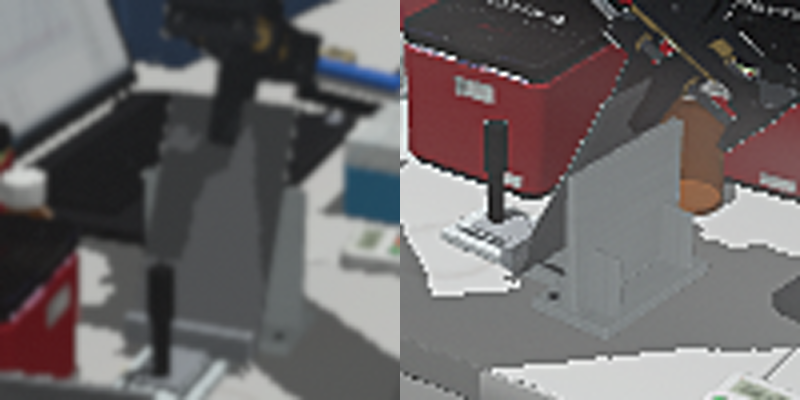

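Run:
```python
from h import *
S=manip.state; zf=.0102; x=-.0650
for t in (.473,.478,.483,.488):
    manip.move_linear(place(x,zf,t),rate=.02,rot=toolrot(t)); manip.dwell(.1); f=SM.T@np.array(S()["contact_force"]); print(t,np.round(f,2),np.round(S()["moment"],2))
    if f[0]<-.5: break
manip.set_gripper(.0078,force=5); manip.dwell(.2); print(SM.T@np.array(S()["contact_force"]),S()["gripper_width"])
for g in (.0095,.011,.014,.024): manip.set_gripper(g); manip.dwell(.15); print(g,SM.T@np.array(S()["contact_force"]))
for n in("side","scene"):
    c=cams.capture(n); np.save(n+"4.npy",cloud(c))
    L=((cloud(c)-SO)@SM).reshape(-1,3); tt=.47
    nn=np.array([np.cos(tt),0,-np.sin(tt)]); uu=np.array([np.sin(tt),0,np.cos(tt)]); o=np.array([-.064,0,.01+.008*np.sin(tt)])+.004*nn
    a=(L-o)@uu; b=(L-o)@nn; k=(abs(b)<.009)&(a>.03)&(a<.145)&(abs(L[:,1])<.056)
    if n=="scene": k&=(a>.135)|(abs(b-.004)<.002)&(a>.127)
    print(n,k.sum(),np.round(np.percentile(b[k],[5,50,95])*1000,1),"slopes",np.polyfit(a[k],b[k],1)[0],np.polyfit(L[k,1],b[k],1)[0],"y",np.round(np.percentile(L[k,1],[1,99])*1000,1))
print(S()["clock"])
```

```text
0.473 [ 5.16 -0.17  5.77] [-0.56  0.34  0.07]
0.478 [ 4.66 -0.7   5.52] [-0.54  0.33  0.06]
0.483 [ 3.01 -0.53  6.91] [-0.31  0.26  0.03]
0.488 [ 0.72 -1.16  7.92] [-0.06  0.27  0.1 ]
[ 1.31572468 -1.40137763  8.4278489 ] 0.008128664157125452
0.0095 [-2.63160879 -0.87762279 -1.70532623]
0.011 [-1.5301758  -0.02366033 -0.01496735]
0.014 [-0.40100803 -0.26019867 -0.06607419]
0.024 [0.17744211 0.350908   0.23418195]
side 1375 [-7.8 -3.9  0.5] slopes -0.0017611373381512892 -0.002299146622478128 y [-51.1  49.3]
scene 42 [-0.9  4.8  6.5] slopes -0.04325831344605432 0.03698029500318825 y [-53.   12.6]
32.7333
```

Run:
```python
from h import *
S=manip.state; p=np.array(S()["tool_pos"]); u=-R.from_rotvec(S()["tcp_rot"]).as_matrix()[:,2]
manip.move_linear(p+.09*u,rate=.12); print(S()["contact_force"])
manip.move_pose((.45,-.02,.40),top(0)); manip.dwell(.3)
c,w=wrist(); cv2.imwrite("pics/w5.png",c["image"])
L=((w-SO)@SM).reshape(-1,3); q=L[(abs(L[:,1])<.09)&(L[:,0]>-.09)&(L[:,0]<.06)&(L[:,2]>.135)&(L[:,2]<.2)]
print("plate",len(q),np.round(np.percentile(q,[1,50,99],axis=0)*1000,1).tolist())
q1=q[q[:,2]<.172]; A=np.c_[q1[:,1:],np.ones(len(q1))]; print("x=a*y+b*z+c",np.linalg.lstsq(A,q1[:,0],rcond=None)[0])
q=L[(abs(L[:,1])<.06)&(L[:,0]>-.075)&(L[:,0]<.0)&(L[:,2]>.036)&(L[:,2]<.17)]; A=np.c_[q[:,1:],np.ones(len(q))]; s=np.linalg.lstsq(A,q[:,0],rcond=None)[0]; print("front face",len(q),s,"x at z=.0136:",s[1]*.0136+s[2])
side=cams.capture("side")["image"]; cv2.imwrite("pics/side5.png",side)
sc=cams.capture("scene")["image"]
cv2.imwrite("pics/c5.png",np.hstack([cv2.resize(i,(400,400),interpolation=cv2.INTER_CUBIC) for i in (side[140:290,200:350],c["image"][:240,200:440])]))
k=L[(abs(L[:,1])<.02)&(L[:,0]>-.14)&(L[:,0]<-.1)&(L[:,2]>.09)&(L[:,2]<.11)]; print("knob",np.median(k,0)); print(S()["clock"])
```

```text
[-0.16639117 -0.04722452 -0.08266902]
plate 4271 [[-1.9, -48.6, 135.6], [12.5, 2.7, 163.3], [27.8, 49.4, 182.4]]
x=a*y+b*z+c [ 7.05867589e-05  5.10639331e-01 -7.08555849e-02]
front face 5273 [ 0.00635058  0.49873386 -0.06918456] x at z=.0136: -0.062401783489178235
knob [-1.21493446e-01  1.10214671e-04  9.93365045e-02]
35.175
```

View pics/c5.png

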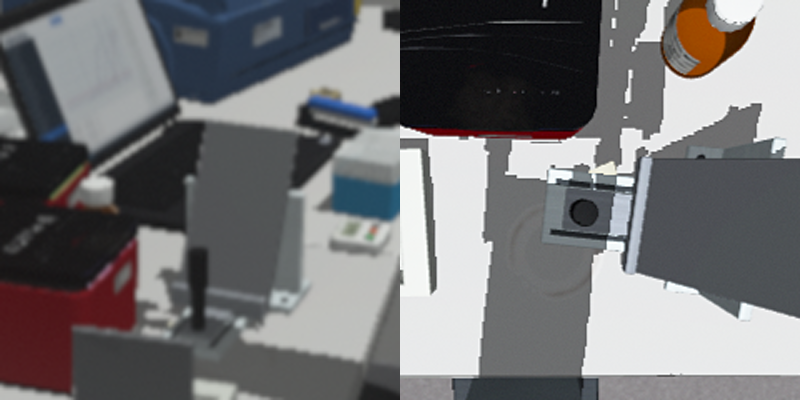

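Run:
```python
from h import *
for P in ((.45,-.02,.40),(.45,-.06,.33)):
    manip.move_pose(P,top(0)); manip.dwell(.4); 
    for _ in range(2):
        c,w=wrist(); L=((w-SO)@SM).reshape(-1,3)
        q=L[(abs(L[:,1])<.042)&(L[:,0]>-.06)&(L[:,0]<.03)&(L[:,2]>.045)&(L[:,2]<.175)]
        k=np.ones(len(q),bool)
        for i in range(6):
            A=np.c_[q[:,1:],np.ones(len(q))]; s=np.linalg.lstsq(A[k],q[k,0],rcond=None)[0]; r=q[:,0]-A@s; k=abs(r)<.002
        b=L[(abs(L[:,1])<.045)&(L[:,0]>-.085)&(L[:,0]<-.058)&(L[:,2]>.028)&(L[:,2]<.038)]
        print(k.sum(),len(k),s,"foot",s[1]*.0136+s[2],"bar",np.round(np.percentile(b[:,0],[2,98])*1000,1),np.median(b[:,2]))
print(manip.state()["clock"])
```

```text
6428 6469 [-2.71971245e-04  5.09601344e-01 -7.06840154e-02] foot -0.06375343710640342 bar [-74.1 -64.5] 0.03271709827191405
6436 6466 [ 3.38585062e-04  5.09855584e-01 -7.07309805e-02] foot -0.06379694450491045 bar [-74.1 -64.4] 0.03269627047506107
8683 8695 [ 0.00052228  0.5099543  -0.07065517] foot -0.06371979249109933 bar [-74.  -64.3] 0.03261583655461753
8708 8717 [-4.26732807e-05  5.09658971e-01 -7.06510831e-02] foot -0.06371972109326221 bar [-74.  -64.3] 0.03264873840720728
36.8417
```

The plate leans at 27.0°, square and centred, with its foot against the stop.

```bash
python3 -c "
from h import *
print(order.close_job())"
```

```text
the job is handed in; nothing more can be done
None
```

The job is handed in: I pulled the stop bar fully out first, and the long plate now leans at 27° against the backrest, square and centred. Its foot measured within about 0.6 mm of the stop bar, and the robot's clock read 36.8 s of the 64 s limit.

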